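# Set the two corner blocks home in a viola mould

## Robot

A 6-joint arm with a two-finger parallel gripper is mounted at the origin on the work surface. World frame = base frame: x ahead of the robot, y to its left, z up, the work surface at z = 0. Lengths are in mm, angles in rad, forces in N, time in s.
With the tool pointing down it reaches from about 275 to 750 mm from the base axis. Payload 10.2 kg.
Tool frame: the origin (TCP) lies midway between the tips of the shut fingers; the grasp point (between the pads) lies 19 mm behind it; z points along the fingers, y is the line along which they close (so a half turn about z gives the same grasp; the last joint's range is limited). The gripper opens to 85 mm and grips with 20 to 120 N. Pads are 22 mm wide; open, the fingers measure 114 mm over their backs; the gripper's body (76 mm by 85 mm) begins 54 mm behind the grasp point. The pads swing forward as they close: fully open they stand 13 mm farther back than shut.
Start: joints at [-1.438, 0.313, 1.498, -0, 1.331, -0.223], TCP at [182.866, -492.129, 193.594] pointing down, gripper open.
Joint ranges: [-2.94, 2.94], [-0.97, 2.17], [0.19, 2.56], [-1.23, 4.37], [0.02, 3.11], [-2.88, 2.88]. Speed limits (rad/s): [2.39, 2.39, 3.01, 3.14, 3.14, 3.14].

## Interface

Orientations are given as a unit quaternion [w, x, y, z].
In Python, from rig import ctrl gives the robot as it stands.
- The arm moves only by the tool send_rows, never from a script. Its argument "targets" is a list of rows, each a list of 7 numbers: the closure, from -1 (fully open) to 1 (shut), so that 0 is half open, then the shift along the tool's x, y, z in m, then the turn, a rotation vector about the tool's x, y, z in rad. In form: [[claw, dx, dy, dz, ax, ay, az], ...]. A call has exactly 10 rows; each row shifts and turns the commanded pose from where the row before left it, along the tool's axes as they then stand; what a row does not reach is not made up. A row lasts 1/8 s, in which the tool goes at most 62.5 mm and 10.7 degrees, less where a joint would pass 70% of its speed; a pose out of reach is approached as far as the arm can. A call with a gripper value outside its range is refused whole. The fingers move at their own pace and stop on an object; "squeeze" is the grip in N (left out, the last holds). Time passes only in rows, so rows that do not move let the fingers close, or fill a call up. It gives the time, the measured TCP pose, the force, the opening and the grip force at its end, in the units of the state.
- ctrl.sense(): the state, without advancing time (a new reading comes with each control period).
- ctrl.capture(name): name is "side" or "top"; returns a dict with "img" (420x560x3 uint8, red, green, blue), "camera_matrix" (3x3 intrinsics, pixels), "R" (3x3) and "t" (3): a world point X has camera coordinates R X + t. Camera axes: x right, y down, z forward; pixel columns grow to the right and rows downward; lengths in mm; the calibration is good to about 2 mm. A picture is of the moment at which its call begins. There is no depth.
- ctrl.finish_job(): hands the job in; it is judged then, once.
Trained networks look in a picture, given as the dict that the camera call returned (one of the last four; its "shot" number tells which), for a name from the list of things; names that differ only in an ending like _2 or _b are one class to them, and where a whole thing is asked for, a point or a joint stands for the part that bears it (a point fixed in the world has none). Each returns a list of dicts, best first, with "score" (0 to 1); they miss things now and then, are a little off and sometimes report something else, mostly with a low value. They report only what shows in the picture. A call takes as long as a camera call. They do not tell look-alikes from the thing itself.
- ctrl.boxes_of(query, picture): "extent" ([left, top, width, height] in pixels, round what is visible of it).
- ctrl.landmark_of(query, picture): "point" ([column, row] in pixels: a listed point, or the origin of a listed thing).
The state is a dict: "time_s": time; "joints": joint angles; "dq": joint speeds; "tau": joint torques, N m; "eef_pos": TCP position; "ee_rot": TCP orientation; "force": force on the tool from outside, world axes, zero at the start; "wrist_torque": the same for the moment, N m; "grip_width": opening from 0.0 (shut) to 1.0 (fully open); "grip_force": force on a finger pad.
Only numpy, scipy, OpenCV 4.12 (cv2) and the standard library are available. Lean on these libraries where they do the work, as an engineer would, in place of code of your own. Each camera call takes 0.05 s, during which the arm holds its last target. There are 200 camera calls.

## Task

Two loose corner blocks stand on the levelling board, each just in front of its own empty notch in the near side of the viola mould. With the fingertips push each block along the board into its notch until it sits square and snug against both walls of the notch, then leave it standing there. Do not take hold of the blocks, lift them or tip them over, and leave everything else where it lies.

Things in the scene. Friction and masses are not known exactly. Their poses are not given: they have to be found in the camera images.
- mould: violin-shaped plywood plate, 405 x 244 mm, underside 22 mm and top 38 mm above the bench, on a grey board; one fixed unit. Origin: on the bench under the middle of its centre line; y along that line to the narrower upper bout, x away from the robot, z up. Two empty right-angled notches in the -x side, open to -x and to the waist; the other 4 blocks are glued in, tops 50 mm above the bench
- board_mid (a point): centre of the top of the fixed grey levelling board under the mould, 12 mm above the bench; the board measures 340 mm (x) by 460 mm (y); axes as the mould's; the mould's origin lies 30 mm to +x of it. The blocks slide on this board
- waist (a point): point on the board in the middle of the free space between the notches, 92 mm to -x of the mould's origin; axes as the mould's. Seated blocks leave 89 mm free here along y; behind it the waist's edge lies 28 mm to +x, nearer to the notches as little as 12 mm
- upper_seat (a point): where the upper block's origin lies when home: x -90, y +61, z 12 mm in the mould's frame, axes as the mould's. The notch's back wall is 17 mm from it to +x (34 mm wide), its side wall 17 mm to +y, reaching out 3 mm to -x of this point. Home is reached by pushing to +x and to +y
- lower_seat (a point): where the lower block's origin lies when home: x -97, y -62, z 12 mm in the mould's frame, axes as the mould's. The notch's back wall is 17 mm from it to +x (36 mm wide), its side wall 17 mm to -y, reaching out 11 mm to -x of this point. Home is reached by pushing to +x and to -y
- upper_block: upper corner block: loose pale wood, 34 x 34 x 38 mm tall, about 24 g, origin at the centre of its underside, z up, standing on the board 18 to 44 mm to -x of its seat, 4 to 16 mm nearer the waist, turned up to 0.4 rad from the mould's axes. It slides under 0.5 N, so the arm feels a force only once it meets a wall. Its notch is the one on the mould's +y side
- lower_block: lower corner block: loose pale wood, 34 x 34 x 38 mm tall, about 24 g, origin at the centre of its underside, z up, standing on the board 18 to 44 mm to -x of its seat, 4 to 16 mm nearer the waist, turned up to 0.4 rad from the mould's axes. It slides under 0.5 N, so the arm feels a force only once it meets a wall. Its notch is the one on the mould's -y side
- glue_bottle: small white glue bottle with an orange cap, 28 mm across, 62 mm tall, standing on the board near its corner by the lower bout; origin: centre of its underside. Leave it alone
- tape_roll: roll of white tape lying flat on the board near its corner by the upper bout, 80 mm across with a 60 mm hole, 20 mm high; origin: centre of its underside. Leave it alone
- try_square: small steel and dark wood square lying on top of the mould (stock 60 x 16 x 12 mm, blade 75 mm long along its +x); origin: centre of the stock's underside. Leave it alone
- chisel: wood-handled chisel lying on the bench to the robot's left, 250 mm long along its own x (handle to -x), 28 mm high; origin where the handle meets the blade, on the bench. Leave it alone
- spool_clamp_a: wooden spool clamp standing on the bench to the robot's right, 32 mm across, 79 mm tall; origin: centre of its underside. Leave it alone
- spool_clamp_b: second spool clamp, the same. Leave it alone
- thumb_plane: tiny brass plane on the bench to the robot's left, 70 x 26 mm, 35 mm high; origin: centre of its sole. Leave it alone
There are look-alikes about, which are no part of the job. Leave any pink look-alike of the lower_block alone. What is shaped like the upper_block but yellow is not meant.

How it is judged (in metres and radians):
At the end, for the whole second after the job is handed in: Both corner blocks stand upright on the board in their own notches, each within 2 mm of contact with both the back wall and the side wall, square to the mould within 0.06 rad, at rest (x of upper_block in the frame of upper_seat between -0.002 and 0.002 m and y of upper_block in the frame of upper_seat between -0.002 and 0.002 m and z of upper_block in the frame of upper_seat below 0.002 m and angle between the y axis of upper_block and the y axis of upper_seat, either way round below 0.06 rad and angle between each of upper_block, lower_block's own z axis and vertical below 0.05 rad and linear speed of each of upper_block, lower_block below 0.01 m/s and x of lower_block in the frame of lower_seat between -0.002 and 0.002 m and y of lower_block in the frame of lower_seat between -0.002 and 0.002 m and z of lower_block in the frame of lower_seat below 0.002 m and angle between the y axis of lower_block and the y axis of lower_seat, either way round below 0.06 rad); the robot touches nothing.
It fails at once if a corner block is lifted off the board (more than 6 mm) or tipped (more than 0.3 rad) ((z of upper_block in the frame of upper_seat above 0.006 m or angle between upper_block's own z axis and vertical above 0.3 rad) or (z of lower_block in the frame of lower_seat above 0.006 m or angle between lower_block's own z axis and vertical above 0.3 rad)).
It fails at once if a corner block is taken between the fingers (they touch it while the point between the pads lies within the block, at most 15 mm from its middle both ways and less than 55 mm above its underside) ((x of the grasp point in the frame of upper_block between -0.015 and 0.015 m and y of the grasp point in the frame of upper_block between -0.015 and 0.015 m and z of the grasp point in the frame of upper_block below 0.055 m and contact force between the fingers and upper_block above 0.3 N) or (x of the grasp point in the frame of lower_block between -0.015 and 0.015 m and y of the grasp point in the frame of lower_block between -0.015 and 0.015 m and z of the grasp point in the frame of lower_block below 0.055 m and contact force between the fingers and lower_block above 0.3 N)).
It fails at once if a bystander (bottle, tape, square, chisel, spool clamps, thumb plane) is shifted by more than 20 mm (distance of any of glue_bottle, tape_roll, try_square, chisel, spool_clamp_a, spool_clamp_b, thumb_plane from where it was at the start of the episode above 0.02 m).
It also fails if it takes over 56 s, if anything falls off the work surface, if the arm or the gripper's body presses on something with over 40 N, if the wrist force passes 120 N, or if a joint passes its speed limit or range.

## Working session

There is one attempt and no reset: what is moved stays moved. The work goes in short steps, Python scripts to look and compute and a tool call to move; the robot and the scene stay as the last step left them, time stands still between calls to the robot, and variables do not carry over. Pictures are saved under pics/ and viewed, at most 11 in all, crops included, and the job is handed in when it is done.

Besides the shell and the picture viewer there is one more tool, called after ">>>" as name(argument=value, ...), one argument or row to a line, values as JSON. send_rows: Moves the arm, as the interface text tells. Its arguments: {"type":"object","properties":{"targets":{"type":"array"},"squeeze":{"type":"number"}},"required":["targets"]}

```bash
mkdir -p pics
cat > h.py <<'E'
import numpy as np, cv2
from rig import ctrl
def ray(p,px):
    K=p["camera_matrix"];R=np.array(p["R"]);t=np.array(p["t"]).ravel()
    d=R.T@np.linalg.solve(K,np.array([px[0],px[1],1.0]));return -R.T@t,d
def at(p,px,z):
    c,d=ray(p,px);return c+d*(z-c[2])/d[2]
def proj(p,X):
    q=np.array(p["camera_matrix"])@(np.array(p["R"])@np.array(X,float)+np.array(p["t"]).ravel());return q[:2]/q[2]
def save(p,n): cv2.imwrite(n,cv2.cvtColor(p["img"],cv2.COLOR_RGB2BGR))
E
python3 - <<'E'
from h import *
for c in("top","side"):
    p=ctrl.capture(c);save(p,f"pics/{c}0.png");print(c,[round(x) for x in -np.array(p["R"]).T@np.array(p["t"]).ravel()])
    for q,z in(("mould",0),("board_mid",12),("waist",12),("upper_seat",12),("lower_seat",12),("upper_block",12),("lower_block",12)):
        for r in ctrl.landmark_of(q,p)[:3]: print(q,np.round(r["point"]),round(r["score"],2),np.round(at(p,r["point"],z),1)[:2])
    for q in("upper_block","lower_block"):print(q,[(np.round(r["extent"]),round(r["score"],2)) for r in ctrl.boxes_of(q,p)[:4]])
s=ctrl.sense();print(s)
E
```

```text
top [391, 7, 1433]
mould [288. 167.] 0.85 [673.1 -21.3]
mould [275. 202.] 0.62 [562.5  14.6]
board_mid [292. 173.] 0.91 [651.7 -36. ]
waist [289. 194.] 0.85 [587.3 -28.4]
waist [291. 176.] 0.61 [641.5 -34.1]
upper_seat [271. 193.] 0.95 [588.4  29.1]
lower_seat [306. 195.] 0.89 [585.9 -82.4]
upper_block [260. 259.] 0.7 [382.8  56.1]
upper_block [231. 204.] 0.59 [548.8 150.7]
upper_block [275. 203.] 0.53 [557.6  14.5]
lower_block [308. 204.] 0.6 [556.3 -87.5]
lower_block [231. 208.] 0.57 [538.3 150.6]
lower_block [302. 249.] 0.46 [416.8 -71.8]
upper_block [(array([269., 197.,  10.,  14.]), 0.71), (array([252., 253.,  14.,  16.]), 0.71)]
lower_block [(array([219., 120., 149., 110.]), 0.56), (array([302., 197.,  13.,  15.]), 0.5), (array([296., 246.,  10.,  14.]), 0.49)]
side [364, -1105, 1413]
mould [334. 229.] 0.79 [676.5 -25.5]
mould [328. 228.] 0.56 [659.5 -19.8]
board_mid [325. 225.] 0.78 [647.7 -13.8]
waist [307. 232.] 0.8 [583.2 -39.3]
upper_seat [306. 216.] 0.83 [588.   28.9]
lower_seat [312. 244.] 0.65 [592.4 -89.6]
lower_seat [332. 216.] 0.41 [678.7  23.1]
upper_block [334. 225
[... 397 characters left out ...]
 'joints': array([-1.43836266e+00,  3.12909850e-01,  1.49766404e+00, -7.11373226e-07,
        1.33099044e+00, -2.23447758e-01]), 'dq': array([ 7.95964423e-04,  6.71197760e-04,  1.40335742e-05,  2.91688183e-04,
       -9.41106161e-04, -1.25627129e-03]), 'tau': array([ 6.70556947e-04, -4.12164688e+01, -2.59898508e+01, -4.60364504e-05,
        4.36928858e-04, -2.77037699e-07]), 'eef_pos': array([ 182.88679395, -492.13990385,  193.60268389]), 'ee_rot': array([ 1.41307593e-05,  9.84210265e-01,  1.77003262e-01, -9.89360947e-07]), 'force': array([-0.52121014,  0.20294962,  0.24935508]), 'wrist_torque': array([0.00910643, 0.00965394, 0.04967173]), 'grip_force': 0.0, 'grip_width': 0.9986537175598124}
```

Run:
```python
import cv2,numpy as np
a=cv2.imread("pics/top0.png")[110:280,205:375];b=cv2.imread("pics/side0.png")[150:290,225:405]
a=cv2.resize(a,(595,595),interpolation=cv2.INTER_CUBIC);cv2.imwrite("pics/ta.png",a)
cv2.imwrite("pics/sb.png",cv2.resize(b,(765,595),interpolation=cv2.INTER_CUBIC))
```

```text
(no output)
```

View pics/ta.png

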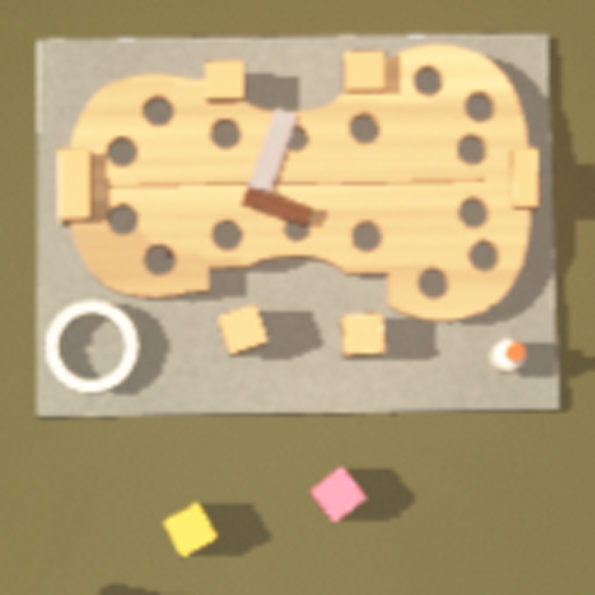

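View pics/sb.png

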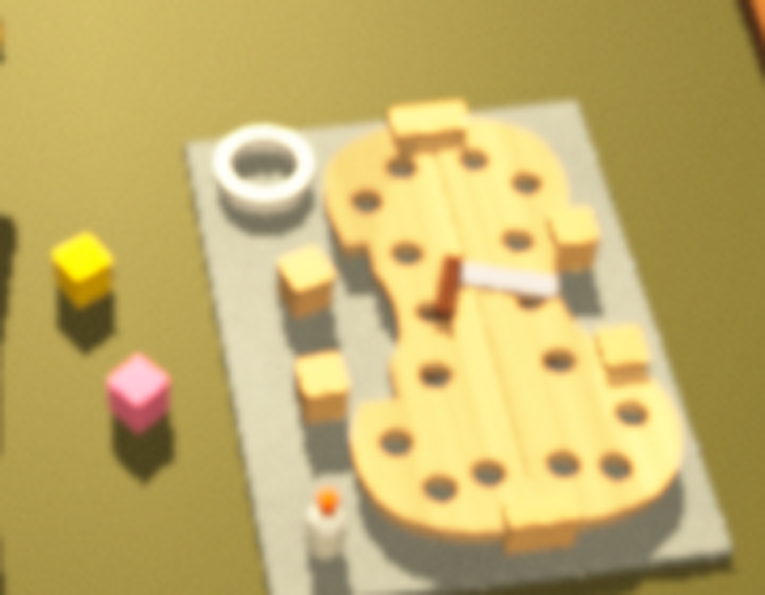

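The top crop shows four candidates: pale blocks on the board at crop (243,330) = px (274,204) and crop (363,334) = px (309,205), a yellow one at px (259,261) and a pink one at px (302,251), both on the bench. The two pale ones on the board in front of the notches fit: the left (+y) one is upper_block and the right one is lower_block. Yellow and pink are look-alikes. The enlarged crop confirms this.

```bash
cat > m.py <<'E'
from h import *
from scipy.optimize import least_squares
from scipy.ndimage import map_coordinates
def edgefit(ps,w,d,z,x0,ch,span=4,sides=(0,1,2,3)):
    """fit rectangle (w along own x, d along own y) at height z: strongest gradient along image normals"""
    C=np.array([[-w,-d],[-w,d],[w,d],[w,-d]])/2
    x=np.array(x0,float)
    for it in range(5):
        obs=[]
        for p in ps:
            I=cv2.GaussianBlur(ch(p["img"]).astype(np.float32),(0,0),.7)
            for k in sides:
                for f in np.linspace(.12,.88,25):
                    l=C[k]*(1-f)+C[(k+1)%4]*f
                    W=lambda v,l=l:np.array([v[0]+l[0]*np.cos(v[2])-l[1]*np.sin(v[2]),v[1]+l[0]*np.sin(v[2])+l[1]*np.cos(v[2]),z])
                    q=proj(p,W(x));l2=l+(C[(k+1)%4]-C[k])*.05
                    e=proj(p,W(x,l2))-q;n=np.array([-e[1],e[0]])/np.linalg.norm(e)
                    s=np.arange(-span,span+.01,.1);g=np.abs(np.gradient(map_coordinates(I,[q[1]+s*n[1],q[0]+s*n[0]],order=1)))
                    i=g.argmax();m=np.abs(s-s[i])<1
                    if g[i]>.5: obs.append((p,W,n,q+n*(s[m]*g[m]).sum()/g[m].sum(),))
        r=least_squares(lambda v:[n@(proj(p,W(v))-o) for p,W,n,o in obs],x,loss="soft_l1",f_scale=.3,x_scale=[1,1,.01])
        x=r.x;span=max(1.5,span*.7)
    return x,np.median(np.abs(r.fun)),len(obs)
sat=lambda I:cv2.cvtColor(I,cv2.COLOR_RGB2HSV)[...,1]
def rep(b,m):
    c,s=np.cos(m[2]),np.sin(m[2]);d=b[:2]-m[:2];return np.array([c*d[0]+s*d[1],-s*d[0]+c*d[1],b[2]-m[2]])
E
python3 - <<'E'
from m import *
t=ctrl.capture("top");s=ctrl.capture("side")
for nm,ps in(("top",[t]),("side",[s]),("both",[t,s])):
    b,e,n=edgefit(ps,340,460,12,[645,-28,0.0],sat,6)
    m=b.copy();m[:2]+=30*np.array([np.cos(b[2]),np.sin(b[2])])
    print(nm,"board",b.round(3),"mould",m.round(3),e,n)
    for k,x0,seat in(("U",[557,17,.2],(-90,61)),("L",[552,-87,.0],(-97,-62))):
        v,e,n=edgefit(ps,34,34,50,x0,sat,3)
        print(k,v.round(3),"rel seat",(rep(v,m)-np.array([*seat,0])).round(3),round(e,2),n)
E
```

```text
top board [ 6.51237e+02 -2.60480e+01  4.40000e-02] mould [ 6.81208e+02 -2.47310e+01  4.40000e-02] 0.24575718381596123 100
U [5.49823e+02 1.70750e+01 3.14000e-01] rel seat [-39.424 -13.468   0.27 ] 0.68 100
L [ 5.48291e+02 -8.61300e+01  7.30000e-02] rel seat [-3.8483e+01  6.4940e+00  2.9000e-02] 0.71 100
side board [ 6.55453e+02 -3.36860e+01  4.00000e-02] mould [ 6.8543e+02 -3.2492e+01  4.0000e-02] 0.5143785614842789 100
U [5.55152e+02 2.07540e+01 4.95000e-01] rel seat [-38.056  -2.613   0.456] 0.4 100
L [ 5.51403e+02 -8.38860e+01  3.40000e-02] rel seat [-3.8965e+01  1.5980e+01 -6.0000e-03] 0.78 100
both board [ 6.52758e+02 -2.66670e+01  4.30000e-02] mould [ 6.8273e+02 -2.5382e+01  4.3000e-02] 0.540541096629443 200
U [5.50759e+02 1.81000e+01 3.78000e-01] rel seat [-39.988 -11.905   0.335] 0.61 200
L [ 5.49243e+02 -8.46630e+01  4.00000e-02] rel seat [-3.8904e+01  8.4910e+00 -3.0000e-03] 0.7 200
```

>>> send_rows(
  targets=[
    [1, 0, 0, 0, 0, 0, 0.1565],
    [1, 0, 0, 0, 0, 0, 0.1565],
    [1, 0.034, -0.039, 0, 0, 0, 0],
    [1, 0.034, -0.039, 0, 0, 0, 0],
    [1, 0.034, -0.039, 0, 0, 0, 0],
    [1, 0.034, -0.039, 0, 0, 0, 0],
    [1, 0.034, -0.039, 0, 0, 0, 0],
    [1, 0.034, -0.039, 0, 0, 0, 0],
    [1, 0.034, -0.039, 0, 0, 0, 0],
    [1, 0.034, -0.039, 0, 0, 0, 0],
  ],
  squeeze=20,
)

```text
time_s: 2.35
eef_pos: [442.2, -167.4, 193.8]
ee_rot: [0.0, 1.0, 0.021, 0.0]
force: [0.8, -0.7, -0.2]
grip_width: 0.0
grip_force: 0.0
```

>>> send_rows(
  targets=[
    [1, 0.034, -0.038, 0, 0, 0, 0],
    [1, 0.034, -0.038, 0.02, 0, 0, 0],
    [1, 0, 0, 0.04, 0, 0, 0],
    [1, 0, 0, 0.04, 0, 0, 0],
    [1, 0, 0, 0.03, 0, 0, 0],
    [1, 0, 0, 0.02, 0, 0, 0],
    [1, 0, 0, 0, 0, 0, 0],
    [1, 0, 0, 0, 0, 0, 0],
    [1, 0, 0, 0, 0, 0, 0],
    [1, 0, 0, 0, 0, 0, 0],
  ],
)

```text
time_s: 3.6
eef_pos: [506.2, -90.1, 44.2]
ee_rot: [0.0, 1.0, 0.021, 0.001]
force: [0.6, -0.7, 0.5]
grip_width: -0.002
grip_force: 0.0
```

>>> send_rows(
  targets=[
    [1, 0, 0, 0.012, 0, 0, 0],
    [1, 0, 0, 0.012, 0, 0, 0],
    [1, 0.005, 0, 0, 0, 0, 0],
    [1, 0.005, 0, 0, 0, 0, 0],
    [1, 0.005, 0, 0, 0, 0, 0],
    [1, 0.005, 0, 0, 0, 0, 0],
    [1, 0.005, 0, 0, 0, 0, 0],
    [1, 0.005, 0, 0, 0, 0, 0],
    [1, 0, 0, 0, 0, 0, 0],
    [1, 0, 0, 0, 0, 0, 0],
  ],
)

```text
time_s: 4.85
eef_pos: [535.8, -88.6, 19.5]
ee_rot: [-0.0, 1.0, 0.021, -0.0]
force: [-0.5, 0.0, -0.1]
grip_width: 0.002
grip_force: 0.0
```

Run:
```python
from m import *
t=ctrl.capture("top");s=ctrl.capture("side")
a=cv2.resize(t["img"][165:225,250:340],(600,400),interpolation=cv2.INTER_CUBIC)
b=cv2.resize(s["img"][190:265,260:350],(480,400),interpolation=cv2.INTER_CUBIC)[:, :200*2]
cv2.imwrite("pics/c1.png",cv2.cvtColor(cv2.resize(np.hstack([a,b]),(800,320)),cv2.COLOR_RGB2BGR))
```

```text
(no output)
```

View pics/c1.png

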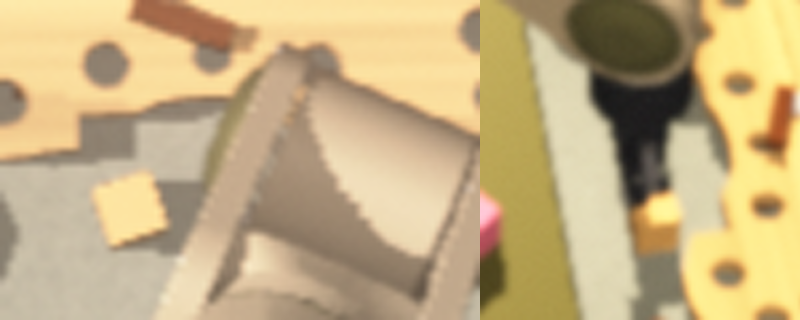

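Both views are mostly blocked by the arm: the top one entirely, while the side one shows the fingertip against the lower block at crop (655,215). I'll keep pushing and watch the force.

>>> send_rows(
  targets=[
    [1, 0.004, 0, 0, 0, 0, 0],
    [1, 0.004, 0, 0, 0, 0, 0],
    [1, 0.004, 0, 0, 0, 0, 0],
    [1, 0.003, 0, 0, 0, 0, 0],
    [1, 0.002, 0, 0, 0, 0, 0],
    [1, 0.002, 0, 0, 0, 0, 0],
    [1, 0.001, 0, 0, 0, 0, 0],
    [1, 0.001, 0, 0, 0, 0, 0],
    [1, 0, 0, 0, 0, 0, 0],
    [1, 0, 0, 0, 0, 0, 0],
  ],
)

```text
time_s: 6.2
eef_pos: [556.9, -87.8, 19.6]
ee_rot: [-0.0, 1.0, 0.021, -0.0]
force: [0.5, 0.5, 0.2]
grip_width: 0.004
grip_force: 0.0
```

>>> send_rows(
  targets=[
    [1, 0.001, 0, 0, 0, 0, 0],
    [1, 0.001, 0, 0, 0, 0, 0],
    [1, 0.001, 0, 0, 0, 0, 0],
    [1, 0.001, 0, 0, 0, 0, 0],
    [1, 0, 0, 0, 0, 0, 0],
    [1, 0, 0, 0, 0, 0, 0],
    [1, 0, 0, 0, 0, 0, 0],
    [1, 0, 0, 0, 0, 0, 0],
    [1, 0, 0, 0, 0, 0, 0],
    [1, 0, 0, 0, 0, 0, 0],
  ],
)

```text
time_s: 7.45
eef_pos: [560.9, -87.6, 19.6]
ee_rot: [0.0, 1.0, 0.021, 0.0]
force: [0.1, -0.3, -0.2]
grip_width: -0.0
grip_force: 0.0
```

>>> send_rows(
  targets=[
    [1, 0.001, 0, 0, 0, 0, 0],
    [1, 0.001, 0, 0, 0, 0, 0],
    [1, 0.001, 0, 0, 0, 0, 0],
    [1, 0.001, 0, 0, 0, 0, 0],
    [1, 0, 0, 0, 0, 0, 0],
    [1, 0, 0, 0, 0, 0, 0],
    [1, 0, 0, 0, 0, 0, 0],
    [1, 0, 0, 0, 0, 0, 0],
    [1, 0, 0, 0, 0, 0, 0],
    [1, 0, 0, 0, 0, 0, 0],
  ],
)

```text
time_s: 8.7
eef_pos: [564.9, -87.4, 19.6]
ee_rot: [-0.0, 1.0, 0.021, -0.0]
force: [0.5, -0.6, -0.7]
grip_width: 0.001
grip_force: 0.0
```

Run:
```python
from m import *
s=ctrl.capture("side")
b=cv2.resize(s["img"][190:270,260:366],(795,600),interpolation=cv2.INTER_CUBIC)
cv2.imwrite("pics/c2.png",cv2.cvtColor(b,cv2.COLOR_RGB2BGR))
```

```text
(no output)
```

View pics/c2.png

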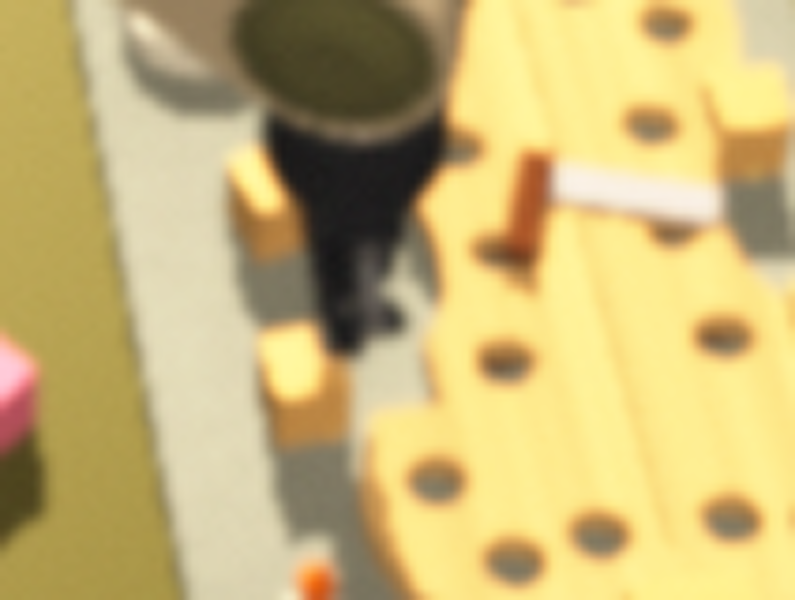

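The side view shows the fingertip at crop (365,325) already past the lower block at crop (300,385), on its waist side. The block was barely moved, so I need to recheck the geometry.

Run:
```python
from m import *
s=ctrl.capture("side");t=ctrl.capture("top")
e=ctrl.sense()["eef_pos"]
z=lambda q:((q-np.array([260,190]))*7.5).round()
print("tip proj in crop",z(proj(s,e)), "px",proj(s,e))
for nm,b in(("U",[550,17.5]),("L",[548.5,-86])):
    print(nm,"top centre z50",z(proj(s,[*b,50])),"bottom",z(proj(s,[*b,12])))
for q in("lower_block","upper_block"):
    for p in(s,t):print(q,[(np.round(r["point"],1),round(r["score"],2),at(p,r["point"],12).round(0)) for r in ctrl.landmark_of(q,p)[:3]],[(np.round(r["extent"]),round(r["score"],2)) for r in ctrl.boxes_of(q,p)[:4]])
print("back-projection of seen block top center", at(s,[260+292/7.5,190+362/7.5],50))
```

```text
tip proj in crop [327. 398.] px [303.65820173 243.10363837]
U top centre z50 [264. 171.] bottom [261. 225.]
L top centre z50 [292. 356.] bottom [289. 409.]
lower_block [(array([301.5, 242.3]), 0.71, array([559., -78.,  12.])), (array([258.4, 245.8]), 0.59, array([418., -77.,  12.])), (array([337.7, 227.5]), 0.44, array([688., -30.,  12.]))] [(array([294., 232.,  13.,  16.]), 0.57), (array([250., 230.,  16.,  21.]), 0.55), (array([268., 178., 125., 119.]), 0.38), (array([328., 211.,  26.,  14.]), 0.37)]
lower_block [(array([283.7, 168.8]), 0.3, array([665.,  -9.,  12.]))] []
upper_block [(array([242.5, 217.6]), 0.51, array([375.,  47.,  12.])), (array([294.3, 217. ]), 0.46, array([550.,  31.,  12.]))] [(array([236., 207.,  16.,  17.]), 0.71), (array([288., 208.,  14.,  14.]), 0.59), (array([206., 156.,  21.,  11.]), 0.46)]
upper_block [(array([259.7, 259.9]), 0.6, array([380.,  56.,  12.])), (array([275.5, 203.4]), 0.56, array([555.,  13.,  12.]))] []
back-projection of seen block top center [548.19432192 -88.94633889  50.        ]
```

Run:
```python
from m import *
s=ctrl.capture("side");e=ctrl.sense()["eef_pos"]
b=cv2.resize(s["img"][190:270,260:366],(795,600),interpolation=cv2.INTER_CUBIC)
b=(255*(b/255.)**.45).astype(np.uint8)
z=lambda X:tuple(int(v) for v in (proj(s,X)-np.array([260,190]))*7.5)
for dx,dy in((-11,-14),(-11,14),(11,14),(11,-14)):
    cv2.line(b,z(e+[dx,dy,0]),z(e+[dx,dy,73]),(255,0,0),1)
for x,y in((548,-88),(550,17.5)):
  for h in(12,50):
    cv2.polylines(b,[np.array([z(np.array([x+i,y+j,h])) for i,j in((-17,-17),(-17,17),(17,17),(17,-17))])],True,(0,0,255),1)
cv2.imwrite("pics/c3.png",cv2.cvtColor(b,cv2.COLOR_RGB2BGR))
```

```text
(no output)
```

View pics/c3.png

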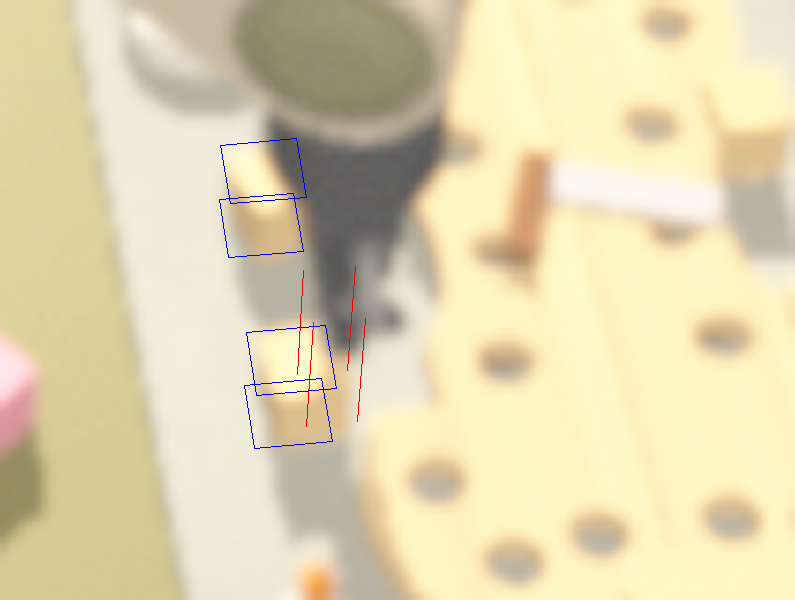

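The overlay (red: where the finger outline should be) lies about 40 px left of and 60 px below the fingers seen at crop (350,300), while the block overlays fit. I'll check this against the start picture.

Run:
```python
from m import *
t=ctrl.capture("top");s=ctrl.capture("side");out=[]
e=np.array([182.9,-492.1,193.6]);ya=.356
for p,f in((t,"top0"),(s,"side0")):
    im=cv2.imread(f"pics/{f}.png");q=proj(p,e);print(f,q)
    c=np.clip(q.astype(int),50,[509,369]);o=c-50
    b=cv2.resize(im[o[1]:o[1]+100,o[0]:o[0]+100],(400,400),interpolation=cv2.INTER_CUBIC)
    b=(255*(b/255.)**.5).astype(np.uint8)
    z=lambda X:tuple(int(v) for v in (proj(p,X)-o)*4)
    cv2.line(b,z(e),z(e+[0,0,73]),(0,0,255),1);cv2.circle(b,z(e),4,(0,0,255),1)
    d=np.array([np.sin(ya),-np.cos(ya),0])*50
    cv2.line(b,z(e+d),z(e-d),(255,0,0),1);out.append(b)
cv2.imwrite("pics/c4.png",np.hstack(out))
```

```text
top0 [462.51211366 341.50648649]
side0 [175.90514706 345.80882669]
```

View pics/c4.png

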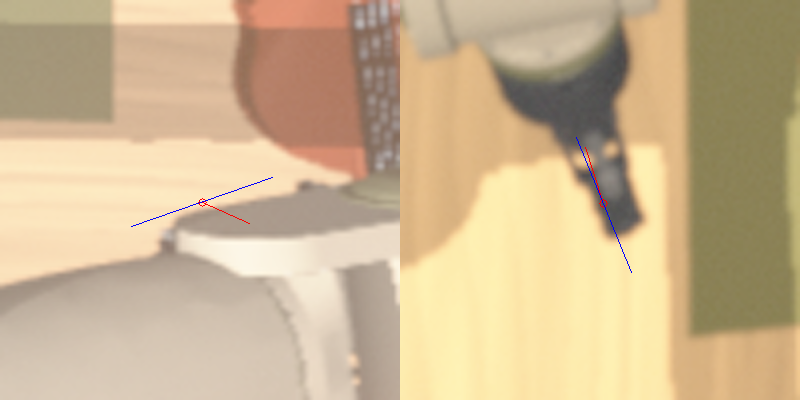

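>>> send_rows(
  targets=[
    [1, 0, 0, 0.002, 0, 0, 0],
    [1, 0, 0, 0.002, 0, 0, 0],
    [1, 0, 0, 0.002, 0, 0, 0],
    [1, 0, 0, 0.001, 0, 0, 0],
    [1, 0, 0, 0.001, 0, 0, 0],
    [1, 0, 0, 0.0005, 0, 0, 0],
    [1, 0, 0, 0, 0, 0, 0],
    [1, 0, 0, 0, 0, 0, 0],
    [1, 0, 0, 0, 0, 0, 0],
    [1, 0, 0, 0, 0, 0, 0],
  ],
)

```text
time_s: 10.65
eef_pos: [565.6, -87.5, 12.4]
ee_rot: [0.0, 1.0, 0.021, 0.001]
force: [-2.1, 1.3, 9.4]
grip_width: -0.0
grip_force: 4.8
```

>>> send_rows(
  targets=[
    [1, 0, 0, -0.008, 0, 0, 0],
    [1, 0.007, -0.005, 0, 0, 0, 0],
    [1, 0.007, -0.005, 0, 0, 0, 0],
    [1, 0, 0, 0, 0, 0, 0],
    [1, 0, 0, 0.004, 0, 0, 0],
    [1, 0, 0, 0.002, 0, 0, 0],
    [1, 0, 0, 0.001, 0, 0, 0],
    [1, 0, 0, 0.001, 0, 0, 0],
    [1, 0, 0, 0, 0, 0, 0],
    [1, 0, 0, 0, 0, 0, 0],
  ],
)

```text
time_s: 11.9
eef_pos: [578.5, -76.8, 11.2]
ee_rot: [0.0, 1.0, 0.021, 0.0]
force: [0.3, -0.1, 0.9]
grip_width: 0.003
grip_force: 0.0
```

Run:
```python
from m import *
s=ctrl.capture("side");e=ctrl.sense()["eef_pos"];print(proj(s,e), e, ctrl.sense()["wrist_torque"])
b=cv2.resize(s["img"][190:270,260:366],(795,600),interpolation=cv2.INTER_CUBIC)
b=(255*(b/255.)**.45).astype(np.uint8)
q=tuple(int(v) for v in (proj(s,e)-np.array([260,190]))*7.5);cv2.circle(b,q,4,(255,0,0),1)
cv2.imwrite("pics/c5.png",cv2.cvtColor(b,cv2.COLOR_RGB2BGR))
```

```text
[307.20961772 241.69502853] [578.4889451  -76.83066897  11.1722464 ] [-0.01106066  0.04215688 -0.03365701]
```

View pics/c5.png

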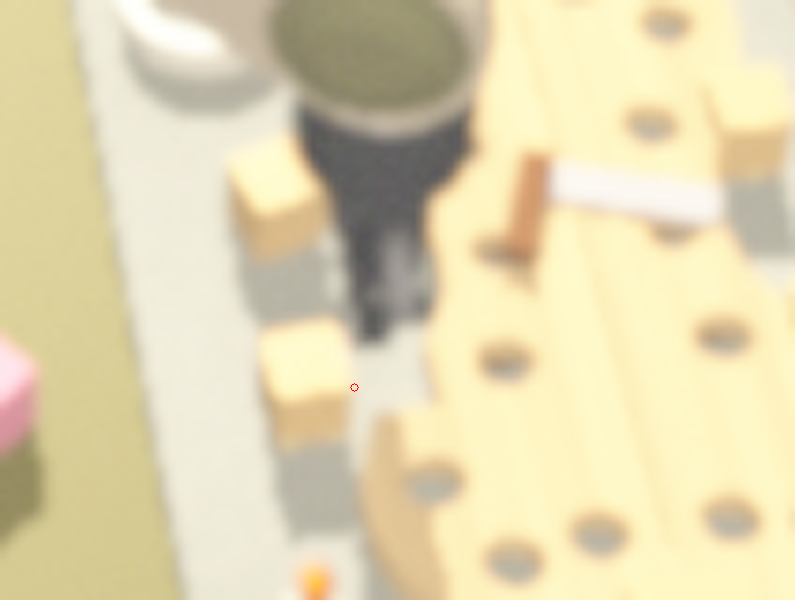

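Seen tip is at crop (380,335), predicted at (354,387). There's no contact at reported z 11, so the tool seems to be higher than reported. I'll probe lower, gently.

>>> send_rows(
  targets=[
    [1, 0, 0, 0.001, 0, 0, 0],
    [1, 0, 0, 0.001, 0, 0, 0],
    [1, 0, 0, 0.001, 0, 0, 0],
    [1, 0, 0, 0.001, 0, 0, 0],
    [1, 0, 0, 0, 0, 0, 0],
    [1, 0, 0, 0, 0, 0, 0],
    [1, 0, 0, 0, 0, 0, 0],
    [1, 0, 0, 0, 0, 0, 0],
    [1, 0, 0, 0, 0, 0, 0],
    [1, 0, 0, 0, 0, 0, 0],
  ],
)

```text
time_s: 13.2
eef_pos: [578.5, -76.8, 7.1]
ee_rot: [-0.0, 1.0, 0.021, 0.0]
force: [0.3, -0.1, -0.5]
grip_width: 0.001
grip_force: 0.0
```

No contact at reported z 7 even though the board is at 12. The tool really sits about 38 mm higher than reported, and the earlier contact was the block's top at 50. It is also about 9 mm further in +x. Both fit a shoulder offset of roughly 0.067 rad. I'll work with these corrections.

>>> send_rows(
  targets=[
    [1, 0, 0, -0.025, 0, 0, 0],
    [1, -0.02, 0.002, 0, 0, 0, 0],
    [1, -0.03, 0.003, 0, 0, 0, 0],
    [1, -0.031, 0.0025, 0, 0, 0, 0],
    [1, 0, 0, 0.02, 0, 0, 0],
    [1, 0, 0, 0.016, 0, 0, 0],
    [1, 0, 0, 0.01, 0, 0, 0],
    [1, 0, 0, 0, 0, 0, 0],
    [1, 0, 0, 0, 0, 0, 0],
    [1, 0, 0, 0, 0, 0, 0],
  ],
)

```text
time_s: 14.45
eef_pos: [498.2, -87.9, -13.5]
ee_rot: [0.0, 1.0, 0.021, 0.0]
force: [0.2, 0.3, 0.5]
grip_width: 0.001
grip_force: 0.0
```

Run:
```python
from m import *
s=ctrl.capture("side");e=ctrl.sense()["eef_pos"];print(e)
b=cv2.resize(s["img"][190:270,250:356],(795,600),interpolation=cv2.INTER_CUBIC)
b=(255*(b/255.)**.45).astype(np.uint8)
e=e+[9,0,35]
z=lambda X:tuple(int(v) for v in (proj(s,X)-np.array([250,190]))*7.5)
for dx,dy in((-11,-14),(-11,14),(11,14),(11,-14)): cv2.line(b,z(e+[dx,dy,0]),z(e+[dx,dy,50]),(255,0,0),1)
cv2.imwrite("pics/c6.png",cv2.cvtColor(b,cv2.COLOR_RGB2BGR))
```

```text
[498.10950207 -87.8412131  -13.53358013]
```

View pics/c6.png

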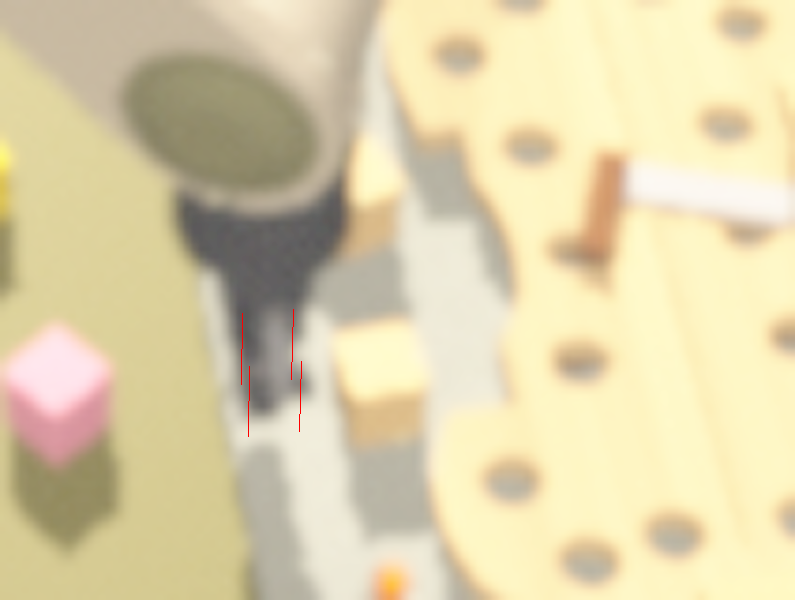

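The overlay (+9, 0, +35) now matches the fingers at crop (270,400), with the block at (380,380) ahead of them. I'm pushing the lower block.

>>> send_rows(
  targets=[
    [1, 0.006, 0.002, 0.0004, 0, 0, 0],
    [1, 0.006, 0, 0.0004, 0, 0, 0],
    [1, 0.005, 0, 0.0004, 0, 0, 0],
    [1, 0.005, 0, 0.0004, 0, 0, 0],
    [1, 0.005, 0, 0.0004, 0, 0, 0],
    [1, 0.005, 0, 0.0004, 0, 0, 0],
    [1, 0.005, 0, 0.0004, 0, 0, 0],
    [1, 0.004, 0, 0.0004, 0, 0, 0],
    [1, 0, 0, 0, 0, 0, 0],
    [1, 0, 0, 0, 0, 0, 0],
  ],
)

```text
time_s: 15.75
eef_pos: [538.8, -88.0, -17.1]
ee_rot: [-0.0, 1.0, 0.021, -0.0]
force: [-0.0, -0.1, 0.4]
grip_width: 0.004
grip_force: 0.0
```

Run:
```python
from m import *
s=ctrl.capture("side");e=ctrl.sense()["eef_pos"]
b=cv2.resize(s["img"][190:270,260:366],(795,600),interpolation=cv2.INTER_CUBIC)
b=(255*(b/255.)**.45).astype(np.uint8)
cv2.imwrite("pics/c7.png",cv2.cvtColor(b,cv2.COLOR_RGB2BGR))
```

```text
(no output)
```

View pics/c7.png

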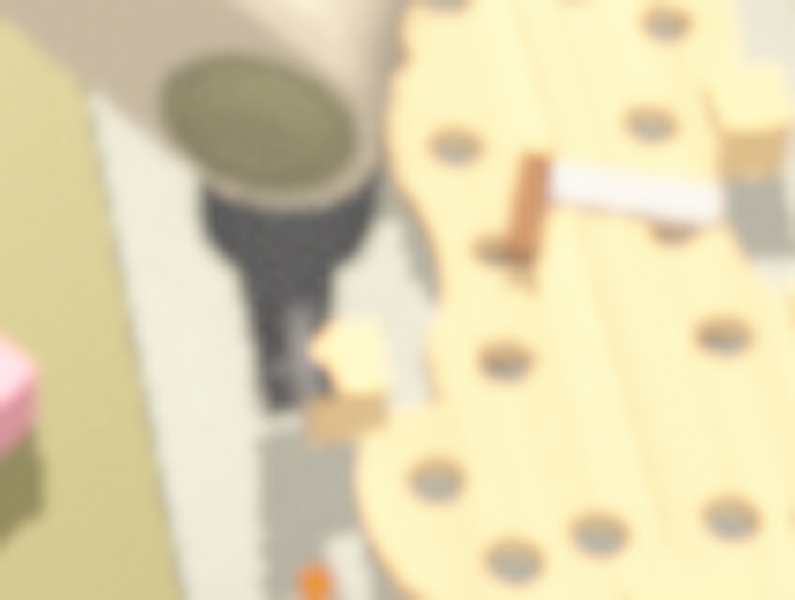

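The lower block now slides ahead of the finger (block at crop (345,360), finger at (285,370)). Next I go on until it meets the wall.

>>> send_rows(
  targets=[
    [1, 0.003, 0, 0.0002, 0, 0, 0],
    [1, 0.003, 0, 0.0002, 0, 0, 0],
    [1, 0.002, 0, 0.0002, 0, 0, 0],
    [1, 0.001, 0, 0, 0, 0, 0],
    [1, 0.001, 0, 0, 0, 0, 0],
    [1, 0.001, 0, 0, 0, 0, 0],
    [1, 0, 0, 0, 0, 0, 0],
    [1, 0, 0, 0, 0, 0, 0],
    [1, 0, 0, 0, 0, 0, 0],
    [1, 0, 0, 0, 0, 0, 0],
  ],
)

```text
time_s: 17.05
eef_pos: [549.9, -87.6, -17.7]
ee_rot: [0.0, 1.0, 0.021, 0.0]
force: [-0.9, 0.1, -0.4]
grip_width: 0.001
grip_force: 0.0
```

>>> send_rows(
  targets=[
    [1, 0.001, 0, 0, 0, 0, 0],
    [1, 0.0005, 0, 0, 0, 0, 0],
    [1, 0.0005, 0, 0, 0, 0, 0],
    [1, 0, 0, 0, 0, 0, 0],
    [1, 0, 0, 0, 0, 0, 0],
    [1, 0, 0, 0, 0, 0, 0],
    [1, 0, 0, 0, 0, 0, 0],
    [1, 0, 0, 0, 0, 0, 0],
    [1, 0, 0, 0, 0, 0, 0],
    [1, 0, 0, 0, 0, 0, 0],
  ],
)

```text
time_s: 18.3
eef_pos: [551.9, -87.5, -17.7]
ee_rot: [-0.0, 1.0, 0.021, -0.0]
force: [0.3, 1.0, 0.3]
grip_width: 0.002
grip_force: 0.0
```

>>> send_rows(
  targets=[
    [1, 0.001, 0, 0, 0, 0, 0],
    [1, 0.001, 0, 0, 0, 0, 0],
    [1, 0.001, 0, 0, 0, 0, 0],
    [1, 0.001, 0, 0, 0, 0, 0],
    [1, 0, 0, 0, 0, 0, 0],
    [1, 0, 0, 0, 0, 0, 0],
    [1, 0, 0, 0, 0, 0, 0],
    [1, 0, 0, 0, 0, 0, 0],
    [1, 0, 0, 0, 0, 0, 0],
    [1, 0, 0, 0, 0, 0, 0],
  ],
)

```text
time_s: 19.55
eef_pos: [555.9, -87.3, -17.7]
ee_rot: [-0.0, 1.0, 0.021, 0.0]
force: [0.9, -0.6, 0.0]
grip_width: 0.002
grip_force: 0.0
```

Run:
```python
from m import *
s=ctrl.capture("side");m=np.array([681.3,-24.8,.043])
for x0 in([584,-86,.043],[580,-86,.043],[588,-86,.043]):
    v,e,n=edgefit([s],34,34,50,x0,sat,2,sides=(2,3));w,_,_=edgefit([s],34,34,50,x0,lambda I:cv2.cvtColor(I,cv2.COLOR_RGB2GRAY),2,sides=(2,3));
    print(v.round(2),w.round(2),(rep(v,m)-[-97,-62,0]).round(2),e)
# pale-wood mask print near block
c=np.round(proj(s,[584,-88,50])).astype(int);print(c)
g=cv2.cvtColor(s["img"],cv2.COLOR_RGB2GRAY)[c[1]-9:c[1]+15,c[0]-14:c[0]+16]
print("\n".join(" ".join(f"{v:3d}" for v in r) for r in g))
```

```text
[ 5.8513e+02 -8.6320e+01  3.0000e-02] [ 5.854e+02 -8.860e+01  8.000e-02] [-1.73  4.67 -0.01] 0.1086182709317966
[ 5.8513e+02 -8.6300e+01  3.0000e-02] [ 5.8541e+02 -8.8610e+01  9.0000e-02] [-1.72  4.69 -0.02] 0.09848650388138455
[ 5.8512e+02 -8.6320e+01  3.0000e-02] [ 5.8531e+02 -8.7420e+01  4.0000e-02] [-1.73  4.67 -0.01] 0.10865781802427785
[310 237]
 89  56  41  32  29  27  26  29  32  30  30  31  39  78 140 188 207 209 202 188 160 135 153 200 224 230 231 232 231 229
 95  65  42  30  25  24  27  31  33  37  35  34  51  98 157 195 207 211 209 202 180 154 166 206 226 230 231 232 232 231
102  76  47  30  24  24  28  35  45  50  49  45  66 123 177 204 211 213 213 211 199 182 190 216 228 232 232 232 232 231
108  85  53  34  26  25  27  42  57  65  64  55  87 150 195 215 219 220 218 215 211 206 211 225 230 231 231 232 232 232
110  90  58  35  25  25  28  42  64  74  73  65 111 182 220 229 231 230 228 220 215 217 224 229 231 231 231 232 232 232
115  94  62  37  27  25  27  43  66  82  83  86 142 209 232 238 237 236 234 226 218 222 228 231 231 231 231 231 231 230
125 101  71  43  30  27  3
[... 1433 characters left out ...]
 119 118 119 121 121 128 140 149 158 163 172 186 194 194 195 202 215 223 224 224 227 231 232 231 231
217 216 205 168 132 120 120 119 120 122 131 151 169 185 197 203 215 221 221 221 222 224 224 224 224 227 231 231 232 231
218 215 203 168 133 123 121 120 119 122 135 158 189 212 221 224 228 228 228 228 226 225 224 224 224 226 230 231 231 231
218 217 203 167 132 121 120 121 120 120 128 157 195 222 228 229 230 230 229 227 224 221 219 219 220 224 228 231 231 232
217 216 203 169 133 121 120 119 120 120 123 150 194 222 230 231 230 229 226 221 210 201 198 204 209 218 226 231 232 232
216 215 204 166 133 120 120 121 120 120 122 142 187 221 230 231 229 227 217 199 178 165 162 169 184 203 222 229 231 232
```

>>> send_rows(
  targets=[
    [1, 0.001, 0, 0, 0, 0, 0],
    [1, 0.001, 0, 0, 0, 0, 0],
    [1, 0.001, 0, 0, 0, 0, 0],
    [1, 0.001, 0, 0, 0, 0, 0],
    [1, 0.001, 0, 0, 0, 0, 0],
    [1, 0, 0, 0, 0, 0, 0],
    [1, 0, 0, 0, 0, 0, 0],
    [1, 0, 0, 0, 0, 0, 0],
    [1, 0, 0, 0, 0, 0, 0],
    [1, 0, 0, 0, 0, 0, 0],
  ],
)

```text
time_s: 20.85
eef_pos: [560.7, -87.1, -17.7]
ee_rot: [-0.0, 1.0, 0.021, -0.0]
force: [-3.9, -0.2, 1.3]
grip_width: 0.003
grip_force: 1.9
```

>>> send_rows(
  targets=[
    [1, -0.008, 0, 0, 0, 0, 0],
    [1, -0.008, 0, 0, 0, 0, 0],
    [1, 0, -0.023, 0, 0, 0, 0],
    [1, 0, -0.022, 0, 0, 0, 0],
    [1, 0.013, 0, 0, 0, 0, 0],
    [1, 0.013, 0, 0, 0, 0, 0],
    [1, 0.014, 0, 0.001, 0, 0, 0],
    [1, 0, 0.004, 0, 0, 0, 0],
    [1, 0, 0.003, 0, 0, 0, 0],
    [1, 0, 0.003, 0, 0, 0, 0],
  ],
)

```text
time_s: 22.1
eef_pos: [582.9, -51.4, -18.6]
ee_rot: [-0.0, 1.0, 0.021, -0.0]
force: [-0.5, -0.7, -0.2]
grip_width: -0.0
grip_force: 0.0
```

>>> send_rows(
  targets=[
    [1, 0, 0.0015, 0, 0, 0, 0],
    [1, 0, 0.0015, 0, 0, 0, 0],
    [1, 0, 0.0015, 0, 0, 0, 0],
    [1, 0, 0.001, 0, 0, 0, 0],
    [1, 0, 0.001, 0, 0, 0, 0],
    [1, 0, 0.001, 0, 0, 0, 0],
    [1, 0, 0.001, 0, 0, 0, 0],
    [1, 0, 0, 0, 0, 0, 0],
    [1, 0, 0, 0, 0, 0, 0],
    [1, 0, 0, 0, 0, 0, 0],
  ],
)

```text
time_s: 23.35
eef_pos: [583.7, -59.6, -18.7]
ee_rot: [-0.0, 1.0, 0.021, -0.0]
force: [-0.1, 0.2, 0.0]
grip_width: 0.0
grip_force: 0.0
```

>>> send_rows(
  targets=[
    [1, 0, 0.001, 0, 0, 0, 0],
    [1, 0, 0.001, 0, 0, 0, 0],
    [1, 0, 0.001, 0, 0, 0, 0],
    [1, 0, 0.001, 0, 0, 0, 0],
    [1, 0, 0.001, 0, 0, 0, 0],
    [1, 0, 0.001, 0, 0, 0, 0],
    [1, 0, 0, 0, 0, 0, 0],
    [1, 0, 0, 0, 0, 0, 0],
    [1, 0, 0, 0, 0, 0, 0],
    [1, 0, 0, 0, 0, 0, 0],
  ],
)

```text
time_s: 24.6
eef_pos: [583.4, -60.5, -18.5]
ee_rot: [-0.003, 1.0, 0.022, -0.001]
force: [-1.3, 27.2, 7.8]
grip_width: 0.0
grip_force: 13.7
```

>>> send_rows(
  targets=[
    [1, 0, -0.008, 0, 0, 0, 0],
    [1, 0, -0.012, 0, 0, 0, 0],
    [1, -0.018, 0, -0.002, 0, 0, 0],
    [1, -0.018, 0, -0.002, 0, 0, 0],
    [1, -0.018, 0, -0.001, 0, 0, 0],
    [1, -0.018, 0, -0.001, 0, 0, 0],
    [1, 0, -0.021, 0, 0, 0, 0],
    [1, 0, -0.021, 0, 0, 0, 0],
    [1, 0, -0.021, 0, 0, 0, 0],
    [1, 0, 0, 0, 0, 0, 0],
  ],
)

```text
time_s: 25.85
eef_pos: [508.4, 15.2, -12.7]
ee_rot: [0.0, 1.0, 0.022, -0.0]
force: [0.1, 0.0, -0.4]
grip_width: 0.004
grip_force: 0.0
```

Run:
```python
from m import *
s=ctrl.capture("side");t=ctrl.capture("top");m=np.array([681.3,-24.8,.043]);st=ctrl.sense();e=st["eef_pos"]
print(e,st["force"],"tcp mould",rep(np.array([e[0],e[1],m[2]]),m).round(1))
for nm,p in(("s",s),("t",t)):
    for k,x0,seat in(("U",[550,17.5,.3],(-90,61)),("L",[587,-91,.04],(-97,-62))):
        v,e,n=edgefit([p],34,34,50,x0,sat,2.5);print(nm,k,v.round(2),(rep(v,m)-np.array([*seat,0])).round(2),round(e,2))
a=cv2.resize(t["img"][165:225,250:340],(600,400),interpolation=cv2.INTER_CUBIC)
cv2.imwrite("pics/c8t.png",cv2.cvtColor(a,cv2.COLOR_RGB2BGR))
```

```text
[508.63899553  13.95164207 -12.64377038] [ 1.19871774  0.01037514 -0.45546367] tcp mould [-170.8   46.1    0. ]
s U [5.5583e+02 2.1050e+01 4.8000e-01] [-33.38  -9.8    0.44] 0.29
s L [ 5.8717e+02 -8.9780e+01  1.0000e-02] [ 0.16  1.12 -0.03] 0.35
t U [ 4.2302e+02 -5.2763e+02 -2.4000e-01] [-1.8965e+02 -5.5226e+02 -2.8000e-01] 0.08
t L [ 5.8373e+02 -8.8740e+01  8.0000e-02] [-3.23  2.32  0.03] 0.35
```

>>> send_rows(
  targets=[
    [1, 0.005, 0, 0.0004, 0, 0, 0],
    [1, 0.005, 0, 0.0004, 0, 0, 0],
    [1, 0.005, 0, 0.0004, 0, 0, 0],
    [1, 0.004, 0, 0.0003, 0, 0, 0],
    [1, 0.004, 0, 0.0003, 0, 0, 0],
    [1, 0.004, 0, 0.0003, 0, 0, 0],
    [1, 0.004, 0, 0.0003, 0, 0, 0],
    [1, 0.004, 0, 0.0003, 0, 0, 0],
    [1, 0.004, 0, 0.0003, 0, 0, 0],
    [1, 0, 0, 0, 0, 0, 0],
  ],
)

```text
time_s: 27.2
eef_pos: [547.7, 15.9, -15.7]
ee_rot: [0.0, 1.0, 0.021, 0.0]
force: [0.1, -0.5, -0.4]
grip_width: 0.003
grip_force: 0.0
```

Run:
```python
from m import *
s=ctrl.capture("side");m=np.array([681.3,-24.8,.043]);st=ctrl.sense();e=st["eef_pos"]
print(e,st["force"],"tcp mould",rep(np.array([e[0],e[1],m[2]]),m).round(1))
b=cv2.resize(s["img"][185:265,260:366],(795,600),interpolation=cv2.INTER_CUBIC)
b=(255*(b/255.)**.6).astype(np.uint8)
cv2.imwrite("pics/c9.png",cv2.cvtColor(b,cv2.COLOR_RGB2BGR))
```

```text
[547.50583401  15.95657411 -15.75360844] [0.23993571 0.37787584 0.20253819] tcp mould [-131.9   46.5    0. ]
```

View pics/c9.png

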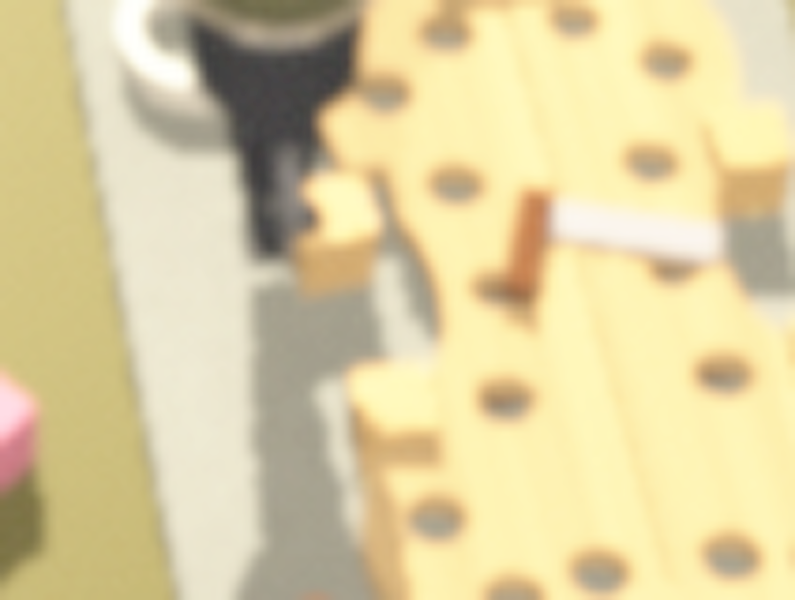

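The lower block sits in its notch at crop (395,400). The upper block, at (340,215), is nearly square against the finger and approaching its notch. I continue until it meets the wall.

>>> send_rows(
  targets=[
    [1, 0.003, 0, 0.0003, 0, 0, 0],
    [1, 0.003, 0, 0.0002, 0, 0, 0],
    [1, 0.002, 0, 0.0002, 0, 0, 0],
    [1, 0.002, 0, 0.0002, 0, 0, 0],
    [1, 0.002, 0, 0, 0, 0, 0],
    [1, 0.0015, 0, 0, 0, 0, 0],
    [1, 0.001, 0, 0, 0, 0, 0],
    [1, 0.001, 0, 0, 0, 0, 0],
    [1, 0.001, 0, 0, 0, 0, 0],
    [1, 0, 0, 0, 0, 0, 0],
  ],
)

```text
time_s: 28.5
eef_pos: [563.2, 16.6, -16.7]
ee_rot: [-0.0, 1.0, 0.021, -0.001]
force: [-5.3, -0.7, 3.3]
grip_width: -0.0
grip_force: 2.6
```

>>> send_rows(
  targets=[
    [1, 0.0015, 0, 0, 0, 0, 0],
    [1, 0, 0, 0, 0, 0, 0],
    [1, -0.009, 0, 0, 0, 0, 0],
    [1, -0.009, 0, 0, 0, 0, 0],
    [1, 0, 0.021, 0, 0, 0, 0],
    [1, 0, 0.021, 0, 0, 0, 0],
    [1, 0.012, 0, 0, 0, 0, 0],
    [1, 0.012, 0, 0.0005, 0, 0, 0],
    [1, 0.011, 0, 0.001, 0, 0, 0],
    [1, 0, 0, 0, 0, 0, 0],
  ],
)

```text
time_s: 29.75
eef_pos: [584.5, -24.5, -18.3]
ee_rot: [0.0, 1.0, 0.022, 0.0]
force: [-0.8, 0.8, 0.1]
grip_width: 0.003
grip_force: 0.0
```

>>> send_rows(
  targets=[
    [1, 0, -0.003, 0, 0, 0, 0],
    [1, 0, -0.003, 0, 0, 0, 0],
    [1, 0, -0.003, 0, 0, 0, 0],
    [1, 0, -0.003, 0, 0, 0, 0],
    [1, 0, -0.003, 0, 0, 0, 0],
    [1, 0, -0.003, 0, 0, 0, 0],
    [1, 0, -0.002, 0, 0, 0, 0],
    [1, 0, -0.0015, 0, 0, 0, 0],
    [1, 0, -0.001, 0, 0, 0, 0],
    [1, 0, 0, 0, 0, 0, 0],
  ],
)

```text
time_s: 31.0
eef_pos: [583.2, -2.0, -18.1]
ee_rot: [-0.0, 1.0, 0.021, -0.0]
force: [1.6, -0.2, -0.6]
grip_width: 0.0
grip_force: 0.0
```

>>> send_rows(
  targets=[
    [1, 0, -0.001, 0, 0, 0, 0],
    [1, 0, -0.001, 0, 0, 0, 0],
    [1, 0, -0.001, 0, 0, 0, 0],
    [1, 0, -0.001, 0, 0, 0, 0],
    [1, 0, -0.001, 0, 0, 0, 0],
    [1, 0, -0.001, 0, 0, 0, 0],
    [1, 0, 0, 0, 0, 0, 0],
    [1, 0, 0, 0, 0, 0, 0],
    [1, 0, 0, 0, 0, 0, 0],
    [1, 0, 0, 0, 0, 0, 0],
  ],
)

```text
time_s: 32.25
eef_pos: [582.9, 1.5, -17.9]
ee_rot: [0.002, 1.0, 0.021, -0.0]
force: [-4.2, -14.3, 2.7]
grip_width: 0.001
grip_force: 7.3
```

>>> send_rows(
  targets=[
    [1, 0, 0.012, 0, 0, 0, 0],
    [1, -0.018, 0, -0.001, 0, 0, 0],
    [1, -0.018, 0, -0.001, 0, 0, 0],
    [1, 0, -0.02, 0, 0, 0, 0],
    [1, 0, -0.02, 0, 0, 0, 0],
    [1, 0.006, 0, 0, 0, 0, 0],
    [1, 0.005, 0, 0, 0, 0, 0],
    [1, 0.004, 0, 0.001, 0, 0, 0],
    [1, 0, 0, 0, 0, 0, 0],
    [1, 0, 0, 0, 0, 0, 0],
  ],
)

```text
time_s: 33.5
eef_pos: [560.7, 30.8, -17.2]
ee_rot: [-0.0, 1.0, 0.021, -0.0]
force: [0.3, 0.5, 0.2]
grip_width: 0.003
grip_force: 0.0
```

>>> send_rows(
  targets=[
    [1, 0.001, 0, 0, 0, 0, 0],
    [1, 0.001, 0, 0, 0, 0, 0],
    [1, 0.001, 0, 0, 0, 0, 0],
    [1, 0.001, 0, 0, 0, 0, 0],
    [1, 0.001, 0, 0, 0, 0, 0],
    [1, 0, 0, 0, 0, 0, 0],
    [1, 0, 0, 0, 0, 0, 0],
    [1, 0, 0, 0, 0, 0, 0],
    [1, 0, 0, 0, 0, 0, 0],
    [1, 0, 0, 0, 0, 0, 0],
  ],
)

```text
time_s: 34.75
eef_pos: [562.3, 31.0, -17.1]
ee_rot: [0.0, 1.0, 0.022, -0.004]
force: [-19.7, -3.5, 15.2]
grip_width: 0.004
grip_force: 10.2
```

>>> send_rows(
  targets=[
    [1, -0.01, 0, 0, 0, 0, 0],
    [1, -0.02, 0, -0.002, 0, 0, 0],
    [1, 0, 0.03, 0, 0, 0, 0],
    [1, 0, 0.03, 0, 0, 0, 0],
    [1, 0, 0.03, 0, 0, 0, 0],
    [1, 0, 0.03, 0, 0, 0, 0],
    [1, 0.01, 0, 0, 0, 0, 0],
    [1, 0.006, 0, 0.001, 0, 0, 0],
    [1, 0, 0, 0, 0, 0, 0],
    [1, 0, 0, 0, 0, 0, 0],
  ],
)

```text
time_s: 36.0
eef_pos: [556.8, -88.5, -16.2]
ee_rot: [-0.0, 1.0, 0.022, -0.0]
force: [0.7, 0.6, 0.2]
grip_width: -0.009
grip_force: 0.0
```

>>> send_rows(
  targets=[
    [1, 0.001, 0, 0, 0, 0, 0],
    [1, 0.001, 0, 0, 0, 0, 0],
    [1, 0.001, 0, 0, 0, 0, 0],
    [1, 0.001, 0, 0, 0, 0, 0],
    [1, 0.001, 0, 0, 0, 0, 0],
    [1, 0, 0, 0, 0, 0, 0],
    [1, 0, 0, 0, 0, 0, 0],
    [1, 0, 0, 0, 0, 0, 0],
    [1, 0, 0, 0, 0, 0, 0],
    [1, 0, 0, 0, 0, 0, 0],
  ],
)

```text
time_s: 37.25
eef_pos: [560.6, -88.9, -16.2]
ee_rot: [-0.0, 1.0, 0.022, -0.002]
force: [-8.8, -0.2, 5.9]
grip_width: -0.003
grip_force: 4.1
```

Both blocks are seated on x. Retract back and up, then check numerically.

>>> send_rows(
  targets=[
    [1, -0.01, 0, 0, 0, 0, 0],
    [1, -0.03, 0, 0, 0, 0, 0],
    [1, -0.01, 0, -0.04, 0, 0, 0],
    [1, 0, 0, -0.06, 0, 0, 0],
    [1, 0, 0, -0.06, 0, 0, 0],
    [1, -0.03, 0.05, 0, 0, 0, 0],
    [1, -0.03, 0.05, 0, 0, 0, 0],
    [1, -0.03, 0.05, 0, 0, 0, 0],
    [1, -0.03, 0.05, 0, 0, 0, 0],
    [1, 0, 0, 0, 0, 0, 0],
  ],
)

```text
time_s: 38.5
eef_pos: [398.8, -298.8, 143.7]
ee_rot: [0.0, 1.0, 0.019, 0.0]
force: [0.5, 0.6, -1.1]
grip_width: -0.0
grip_force: 0.0
```

Run:
```python
from m import *
s=ctrl.capture("side");t=ctrl.capture("top");st=ctrl.sense();print(st["eef_pos"].round(),st["force"].round(1),st["time_s"])
m=np.array([681.3,-24.8,.043])
for nm,p in(("s",s),("t",t)):
    for k,x0,seat in(("U",[589,32,.043],(-90,61)),("L",[587,-91,.043],(-97,-62))):
        v,e,n=edgefit([p],34,34,50,x0,sat,2);w,_,_=edgefit([p],34,34,50,x0,lambda I:cv2.cvtColor(I,cv2.COLOR_RGB2GRAY),2)
        print(nm,k,[(rep(q,m)-np.array([*seat,0])).round(2) for q in(v,w)],round(e,2))
z=[]
for p,(r,c) in((t,(165,255)),(s,(195,280))):
    z.append(cv2.resize(p["img"][r:r+60,c:c+70],(400,343),interpolation=cv2.INTER_CUBIC))
cv2.imwrite("pics/c10.png",cv2.cvtColor(np.hstack(z),cv2.COLOR_RGB2BGR))
```

```text
[ 400. -296.  144.] [-0.2 -0.2  0.1] 38.6
s U [array([ 0.47, -1.19, -0.03]), array([ 3.43, -1.69,  0.04])] 0.42
s L [array([0.38, 1.35, 0.02]), array([ 3.65,  2.83, -0.02])] 0.33
t U [array([-2.68, -1.17, -0.  ]), array([-0.51, -0.15,  0.01])] 0.53
t L [array([-3.08,  3.05,  0.01]), array([-0.46, -0.22,  0.08])] 0.34
```

View pics/c10.png

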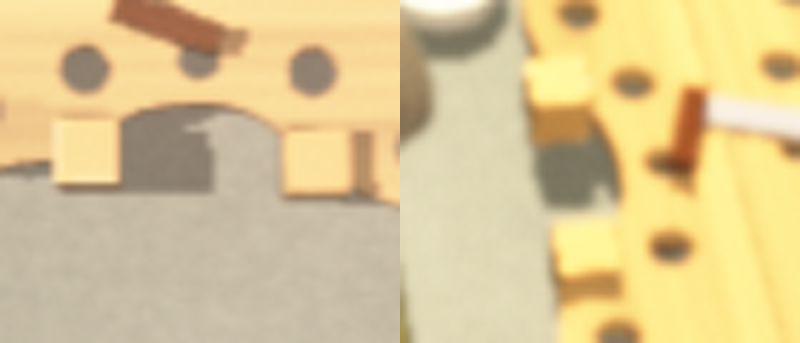

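The crop shows both blocks square in their notches, upper at crop (87,152) and lower at (317,162). The force contacts on both walls were consistent, so I hand in.

```bash
python3 -c "
from rig import ctrl
print(ctrl.finish_job())"
```

```text
the job is handed in; nothing more can be done
None
```

I pushed both corner blocks home and handed the job in at about 39 s; the final pictures and the wall contacts show each square and snug in its notch, but the judge gave no verdict.

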